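# Sort the returns shelf into the stock trays and the bottle caddy

## Robot

A 6-joint arm with a two-finger parallel gripper is mounted at the origin on a cart in front of the work surface, level with it; the furniture and walls round the work are solid. World frame = base frame: x ahead of the robot, y to its left, z up, the work surface at z = 0. Lengths are in m, angles in degrees, forces in N, time in s.
With the tool pointing down it reaches from about 0.375 to 0.75 m from the base axis. Payload 9 kg.
Tool frame: the origin (TCP) lies where the fingers leave the gripper's body, on its centre line; the fingertips stand 73 mm ahead of it and the grasp point (between the pads) lies 54 mm ahead of it (robot.tip_reach is the distance from the TCP to the fingertips, in m); z points along the fingers, y is the direction in which the jaws open and shut (so a half turn about z gives the same grasp; the last joint's range is limited). The gripper opens to 85 mm and grips with 20 to 120 N. Pads are 22 mm wide; open, the fingers measure 114 mm over their backs; the gripper's body (76 mm by 85 mm) begins 54 mm behind the grasp point. The pads swing forward as they close: fully open they stand 13 mm farther back than shut.
Start: joints at [-78.306, 5.964, 5.575, 89.605, 0, 77.527], TCP at [0.246, -0.547, 0.304] pointing down, gripper open.
Joint ranges: [-171.21, 171.21], [-48.23, 106.86], [-62.78, 66.21], [-105.2, 120.99], [-86.42, 89.51], [-180, 180]. Speed limits (degrees/s): [127.2, 127.2, 147.25, 180, 180, 180].

## Interface

Orientations are given as [roll, pitch, yaw] about the fixed x, y, z axes, in that order (R = Rz(yaw) Ry(pitch) Rx(roll)).
In Python, from plant import robot gives the robot as it stands. Calls block until the motion is done:
- robot.move_pose(position, orientation): joint-space move of the TCP to a pose.
- robot.line_to(position, vel=0.15, rotation=None, guard=None): straight line of the TCP; rotation=None keeps the orientation; vel is the mean speed in m/s. With guard (N) it stops when the force on the tool has changed by that much, and returns True; else False.
- robot.goto_joints(angles): joint-space move.
- robot.set_gripper(opening): finger opening in m; the grip force is fixed at half the most; returns when the fingers have stopped.
- robot.pause(seconds).
- robot.ik(position, orientation): joint angles nearest the present ones, or None.
- robot.observe(): the state.
- robot.grab_frame(name): name is "scene" or "top" or "wrist"; returns the picture (420x560x3 uint8, blue, green, red); there is no depth.
- robot.get_calibration(name): a dict with "vertical_fov" (degrees; the focal length in pixels is half the picture's height over the tangent of half this angle, whatever the lens; pixels are square), "cx", "cy" (the principal point, pixels), "k1" (the pictures are not rectified: a ray, as slopes to the right and down, at radius r is drawn at 1 + k1 r^2 times it, then the intrinsics apply), "rvec" (rotation vector, rad) and "tvec" (3), from world to camera coordinates, as OpenCV has them. Camera axes: x right, y down, z forward; pixel columns grow to the right and rows downward; lengths in m; the calibration is good to about 2 mm. A picture is of the moment at which its call begins: read the wrist's pose just before it. get_calibration takes no time and is no camera call; for the wrist camera it gives the pose at the moment of the call.
A pose or a line that the arm cannot do raises robot.IKError and nothing moves.
- robot.job_done(): hands the job in, once; it reports no verdict.
The state is a dict: "time": time; "q": joint angles; "qvel": joint speeds; "joint_torque": joint torques, N m; "tool_pos": TCP position; "tcp_rot": TCP orientation; "ft_force": force on the tool from outside, world axes, zero at the start; "torque": the same for the moment, N m; "gripper_width": finger opening in m.
Only numpy, scipy, OpenCV 4.12 (cv2) and the standard library are available. Lean on these libraries where they do the work, as an engineer would, in place of code of your own. Each camera call takes 0.05 s, during which the arm holds its last target.

## Task

Empty the returns shelf of its four parts, each back to its own kind: the bundle of three shells, the bundle of four and the battery cell each into the empty bay of the pink tray that already holds one like it, flat on the bay's floor and lying the same way as that one, and the glue bottle upright into the empty cup of the caddy. Never tip the bottle over, and leave everything released and at rest.

Things in the scene. Friction and masses are not known exactly. Their poses are not given: they have to be found in the camera images.
- bundle_three: Bundle of three curved dark temple shells with yellow edges, side by side: 52 mm long (its x), 30 mm wide (its y), 16 mm high, 14 g. Origin at the centre of its underside, z up. Grasp across its width. At the start it lies on the returns shelf, its length roughly fore and aft, in any of the three left places.
- bundle_four: Bundle of four such shells: 53 mm long (its x), 38 mm wide (its y), 16 mm high, 14 g. Origin at the centre of its underside, z up. Grasp across its width. Starts on the returns shelf like the other bundle.
- cell: Round battery cell, blue and silver, 50 mm long (its y is the cell's axis), 17 mm thick, 23 g. Origin near its underside as it lies at the start: 7 mm below the cell's axis, midway along it. Starts lying on the returns shelf, its length roughly fore and aft. Grasp across its thickness.
- bottle: Small white glue bottle with a yellow band and a pointed nozzle, standing upright: body about 34 mm across and 78 mm high, nozzle tip at 98 mm, 31 g. Origin at the centre of its underside, z up. Grasp the body at 50 to 70 mm height. Starts at the right-hand end of the returns shelf.
- returns_shelf: Low metal shelf fixed on the table, 345 mm wide (its y), 115 mm deep (its x), open above. Origin on the table under its centre; deck 30 mm above the table. Along its front, 53 mm before the centre, a 6 mm steel bar stands 14 to 20 mm above the deck: things are lifted over it, not pulled. The back edge stands 32 mm above the deck. A pen lies along the back and may stay.
- tray_three_bay (a point): Pink tray fixed on the table, 148 mm (its x) x 82 mm (y) x 14 mm high, with two bays, each 68 mm (x) x 74 mm (y) inside, 11 mm deep; near bay: one bundle of three shells, lying along x; far bay: empty. The three pink trays differ only in their stock and stand side by side in any order. This point: middle of the far bay's floor, 3 mm above the table; its x axis points from near bay to far bay.
- tray_four_bay (a point): Pink tray fixed on the table, 148 mm (its x) x 82 mm (y) x 14 mm high, with two bays, each 68 mm (x) x 74 mm (y) inside, 11 mm deep; near bay: one bundle of four shells, lying along x; far bay: empty. The three pink trays differ only in their stock and stand side by side in any order. This point: middle of the far bay's floor, 3 mm above the table; its x axis points from near bay to far bay.
- tray_cell_bay (a point): Pink tray fixed on the table, 148 mm (its x) x 82 mm (y) x 14 mm high, with two bays, each 68 mm (x) x 74 mm (y) inside, 11 mm deep; near bay: one battery cell, lying along x; far bay: empty. The three pink trays differ only in their stock and stand side by side in any order. This point: middle of the far bay's floor, 3 mm above the table; its x axis points from near bay to far bay.
- caddy_cup (a point): Empty cup of the grey bottle caddy, which stands fixed to the right of the trays: two round cups in a row along its x (away from the robot), 61 mm apart, the near one holding a glue bottle. Each cup is about 50 mm wide inside, its rim 33 mm above the table. This point is the centre of the empty far cup's floor, 6 mm above the table.
There are look-alikes about, which are no part of the job. What is shaped like the bundle_four but blue is not meant.

How it is judged (in metres and radians):
At the end, for the whole second after the job is handed in: Each bundle and the cell rests flat in the far bay of its own kind's tray (within 12 mm of the bay's middle along the tray, 24 mm across, cell 32), long axis within 20 degrees of the tray's; the bottle stands upright (8 degrees) in the empty cup, 14 mm; all at rest (x of bundle_three in the frame of tray_three_bay between -0.012 and 0.012 m and y of bundle_three in the frame of tray_three_bay between -0.024 and 0.024 m and z of bundle_three in the frame of tray_three_bay between -0.005 and 0.005 m and linear speed of each of bundle_three, bundle_four, cell, bottle below 0.02 m/s and angle between the x axis of bundle_three and the x axis of tray_three_bay, either way round below 0.35 rad and angle between each of bundle_three, bundle_four, bottle's own z axis and vertical below 0.15 rad and x of bundle_four in the frame of tray_four_bay between -0.012 and 0.012 m and y of bundle_four in the frame of tray_four_bay between -0.024 and 0.024 m and z of bundle_four in the frame of tray_four_bay between -0.005 and 0.005 m and angle between the x axis of bundle_four and the x axis of tray_four_bay, either way round below 0.35 rad and x of cell in the frame of tray_cell_bay between -0.012 and 0.012 m and y of cell in the frame of tray_cell_bay between -0.032 and 0.032 m and z of cell in the frame of tray_cell_bay between -0.004 and 0.02 m and angle between the y axis of cell and the x axis of tray_cell_bay, either way round below 0.35 rad and x of bottle in the frame of caddy_cup between -0.014 and 0.014 m and y of bottle in the frame of caddy_cup between -0.014 and 0.014 m and z of bottle in the frame of caddy_cup between -0.005 and 0.005 m); the robot touches nothing.
It fails at once if the glue bottle is tipped over (more than 35 degrees) (angle between bottle's own z axis and vertical above 0.61 rad).
It also fails if it takes over 93 s, if anything falls off the work surface, if the arm or the gripper's body presses on something with over 40 N, if the wrist force passes 120 N, or if a joint passes its speed limit or range.

## Working session

There is one attempt and no reset: what is moved stays moved. The work goes in short steps, each a Python script; the robot and the scene stay as the last script left them, time stands still between calls to the robot, and variables do not carry over. Pictures are saved under pics/ and viewed, and the job is handed in when it is done.

```bash
ls; mkdir -p pics; python3 - <<'E'
from plant import robot
import cv2
for n in ["scene","top","wrist"]:
    c=robot.get_calibration(n); im=robot.grab_frame(n); cv2.imwrite(f"pics/{n}0.png",im); print(n,c)
print(robot.observe()['time'])
E
```

```text
pics
scene {'vertical_fov': 42.00834999655838, 'cx': 270.61703778096853, 'cy': 204.29045578894667, 'k1': 0.002573065399001517, 'rvec': array([ 2.02330562, -1.14442846,  0.50688863]), 'tvec': array([-0.53167375,  0.33465111,  1.12928723])}
top {'vertical_fov': 45.131646126104535, 'cx': 271.7627700861125, 'cy': 205.63650684517484, 'k1': 0.028062362652860922, 'rvec': array([ 2.1839677 , -2.22050631,  0.03775336]), 'tvec': array([-0.18580408,  0.65413324,  1.09489397])}
wrist {'vertical_fov': 68.58781691644923, 'cx': 281.9361262910827, 'cy': 209.5097618218984, 'k1': -0.04729662068531147, 'rvec': array([-2.40994865,  1.55832008,  0.24746169]), 'tvec': array([-0.60035649, -0.04012453,  0.37979587])}
0.15
```

View pics/scene0.png

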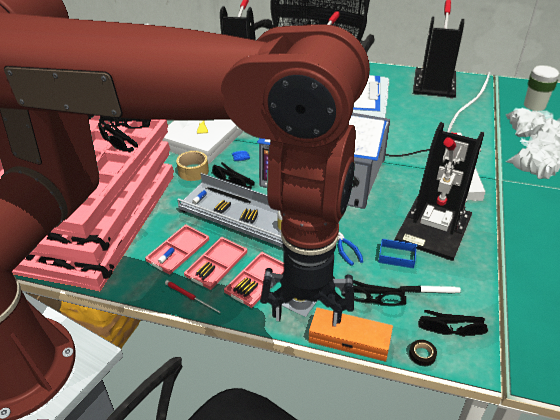

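View pics/top0.png

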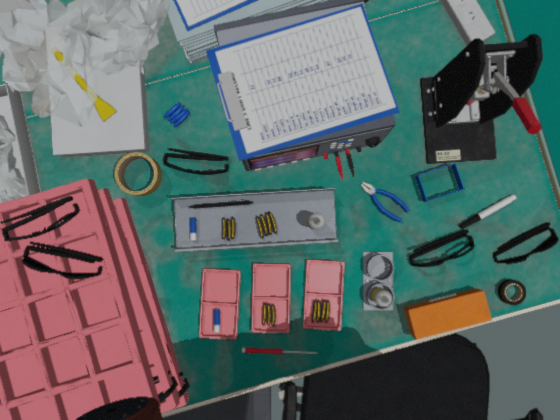

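View pics/wrist0.png

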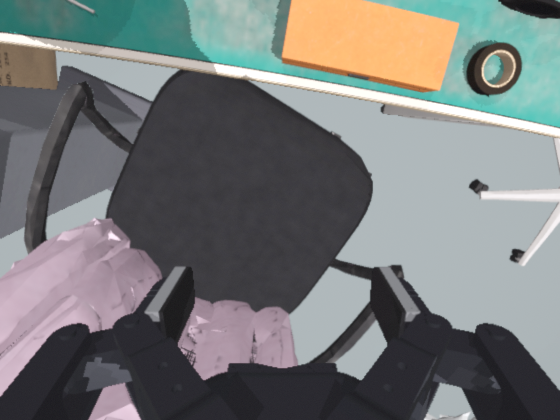

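The top view shows the shelf with the cell at (193,229), bundles at (229,229) and (266,224), and the bottle at (316,220). The trays are at (220,303), (271,298) and (323,295), and the caddy is at (378,281). I'll enlarge it to count shells.

```bash
python3 - <<'E'
import cv2
im=cv2.imread("pics/top0.png")
c=im[180:260,165:345]; cv2.imwrite("pics/crop_shelf.png",cv2.resize(c,None,fx=4.4,fy=4.4,interpolation=cv2.INTER_CUBIC))
c=im[245:350,190:400]; cv2.imwrite("pics/crop_tray.png",cv2.resize(c,None,fx=3.8,fy=3.8,interpolation=cv2.INTER_CUBIC))
E
```

```text
(no output)
```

View pics/crop_shelf.png

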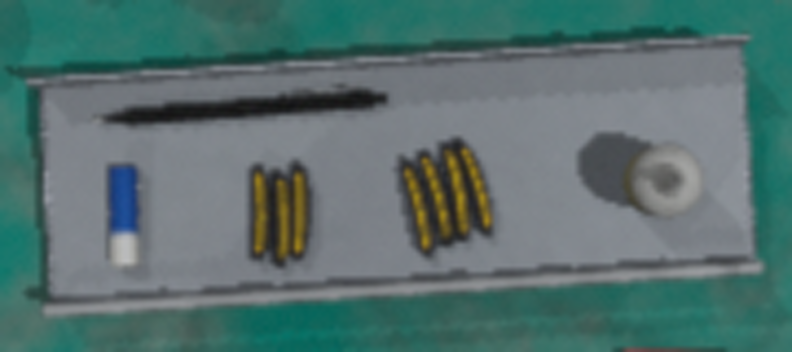

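View pics/crop_tray.png

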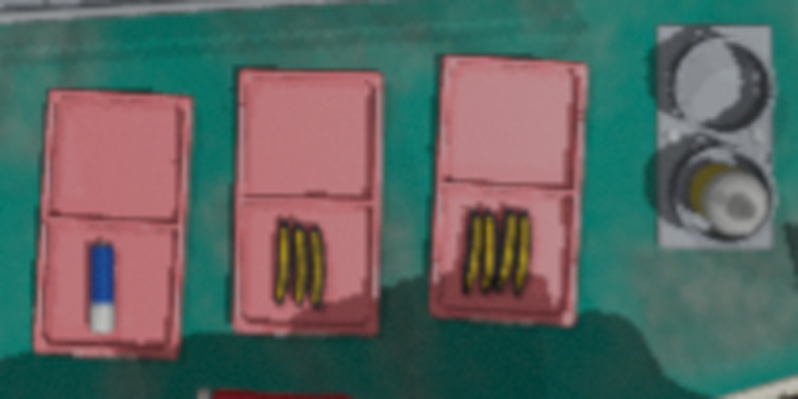

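```bash
cat > h.py <<'E'
import numpy as np, cv2
from plant import robot
def ray(cal,uv):
    f=210/np.tan(np.radians(cal['vertical_fov'])/2)
    K=np.array([[f,0,cal['cx']],[0,f,cal['cy']],[0,0,1]])
    n=cv2.undistortPoints(np.array(uv,float).reshape(-1,1,2),K,np.array([cal['k1'],0,0,0])).reshape(-1,2)
    R,_=cv2.Rodrigues(cal['rvec']); o=-R.T@cal['tvec']
    return o,np.c_[n,np.ones(len(n))]@R
def px2w(cal,uv,z):
    o,d=ray(cal,uv); return o+d*((z-o[2])/d[:,2])[:,None]
def w2px(cal,P):
    f=210/np.tan(np.radians(cal['vertical_fov'])/2)
    K=np.array([[f,0,cal['cx']],[0,f,cal['cy']],[0,0,1]])
    return cv2.projectPoints(np.array(P,float).reshape(-1,1,3),cal['rvec'],cal['tvec'],K,np.array([cal['k1'],0,0,0]))[0].reshape(-1,2)
E
python3 - <<'E'
from h import *
np.set_printoptions(precision=4,suppress=True)
c=robot.get_calibration('top')
S=lambda l:[(165+(u+.5)/4.4-.5,180+(v+.5)/4.4-.5) for u,v in l]
T=lambda l:[(190+(u+.5)/3.8-.5,245+(v+.5)/3.8-.5) for u,v in l]
def show(n,P): print(n,P[:,:2].round(4).tolist(),'mean',P[:,:2].mean(0))
show('cell',px2w(c,S([(122,165),(124,265)]),.045))
show('three',px2w(c,S([(258,165),(258,258),(282,172),(282,262),(299,163),(303,257)]),.046))
show('four',px2w(c,S([(409,160),(426,253),(427,155),(443,243),(451,145),(462,238),(468,148),(488,232)]),.046))
show('bottle',px2w(c,S([(664,181)]),.105))
show('shelf deck',px2w(c,S([(43,85),(50,300),(745,45),(755,262)]),.03))
for n,l in dict(tc=[(48,90),(192,97),(180,357),(34,352)],t3=[(238,69),(383,73),(379,334),(232,332)],t4=[(441,56),(588,63),(576,325),(430,319)]).items():
    P=px2w(c,T(l),.012); show(n,P)
    far=P[:2].mean(0); near=P[2:].mean(0); d=far-near; L=np.linalg.norm(d); d/=L
    print('  len',L,'yaw',np.degrees(np.arctan2(d[1],d[0])),'bay',(P.mean(0)+d*.0355)[:2])
show('caddy',px2w(c,T([(657,26),(772,26),(772,248),(657,248)]),.033))
show('cup',px2w(c,T([(722,82)]),.033))
E
```

```text
cell [[0.6282, -0.0279], [0.5801, -0.0283]] mean [ 0.6041 -0.0281]
three [[0.6271, -0.0935], [0.5824, -0.0929], [0.6235, -0.105], [0.5803, -0.1044], [0.6277, -0.1132], [0.5825, -0.1145]] mean [ 0.6039 -0.1039]
four [[0.6283, -0.1662], [0.5834, -0.1737], [0.6305, -0.1749], [0.5881, -0.182], [0.6352, -0.1866], [0.5903, -0.1911], [0.6336, -0.1948], [0.593, -0.2037]] mean [ 0.6103 -0.1841]
bottle [[0.6159, -0.2839]] mean [ 0.6159 -0.2839]
shelf deck [[0.6682, 0.0127], [0.5632, 0.0103], [0.6821, -0.3311], [0.576, -0.3338]] mean [ 0.6224 -0.1605]
tc [[0.5169, -0.043], [0.5115, -0.1255], [0.3643, -0.1166], [0.3686, -0.0336]] mean [ 0.4403 -0.0797]
  len 0.1480004196761958 yaw -3.5450241537680727 bay [ 0.4758 -0.0819]
t3 [[0.527, -0.1521], [0.5234, -0.2352], [0.3754, -0.2302], [0.3779, -0.1465]] mean [ 0.4509 -0.191 ]
  len 0.14863536282473427 yaw -2.0442051798378773 bay [ 0.4864 -0.1922]
t4 [[0.5326, -0.2686], [0.5272, -0.3527], [0.3788, -0.3424], [0.3834, -0.2594]] mean [ 0.4555 -0.3058]
  len 0.14909021016273308 yaw -3.7420047067829723 bay [ 0.4909 -0.3081]
caddy [[0.549, -0.389], [0.548, -0.4534], [0.4243, -0.4501], [0.4252, -0.3859]] mean [ 0.4866 -0.4196]
cup [[0.5171, -0.4246]] mean [ 0.5171 -0.4246]
```

```bash
python3 - <<'E'
from h import *
np.set_printoptions(precision=4,suppress=True)
o=robot.observe(); print(o['tool_pos'],o['tcp_rot'],o['gripper_width'],robot.tip_reach)
c=robot.get_calibration('wrist'); R,_=cv2.Rodrigues(c['rvec']); cam=-R.T@c['tvec']
from scipy.spatial.transform import Rotation as Ro
T=Ro.from_euler('xyz',o['tcp_rot'],degrees=True).as_matrix()
print('cam in tool',T.T@(cam-o['tool_pos'])); print('cam axes in tool cols',T.T@R.T)
for p in [(.44,-.22,.36),(.44,-.22,.33),(.50,-.2,.36)]:
  for y in (0,180,-180): print(p,y,robot.ik(p,[180,0,y]))
E
```

```text
[ 0.2456 -0.5472  0.3033] [-179.9433   -0.0135   24.1671] 0.08569037577989135 0.0726
cam in tool [ 0.0789  0.0011 -0.0695]
cam axes in tool cols [[ 0.0007 -0.9515 -0.3076]
 [ 1.      0.0009 -0.0003]
 [ 0.0005 -0.3076  0.9515]]
(0.44, -0.22, 0.36) 0 [-41.8399 -11.6637  -5.6462  96.0176   0.     138.1601]
(0.44, -0.22, 0.36) 180 [-41.8399 -11.6637  -5.6462  96.0176   0.     -41.8399]
(0.44, -0.22, 0.36) -180 [-41.8399 -11.6637  -5.6462  96.0176   0.     -41.8399]
(0.44, -0.22, 0.33) 0 [-41.8399 -12.4808  -9.5103  92.9704   0.     138.1601]
(0.44, -0.22, 0.33) 180 [-41.8399 -12.4808  -9.5103  92.9704   0.     -41.8399]
(0.44, -0.22, 0.33) -180 [-41.8399 -12.4808  -9.5103  92.9704   0.     -41.8399]
(0.5, -0.2, 0.36) 0 [-35.727   -3.6012   1.7525  95.3537   0.     144.273 ]
(0.5, -0.2, 0.36) 180 [-35.727   -3.6012   1.7525  95.3537   0.     -35.727 ]
(0.5, -0.2, 0.36) -180 [-35.727   -3.6012   1.7525  95.3537   0.     -35.727 ]
```

Candidates by pixel in the top picture:
- **Cell:** shelf (193,229), not the tray stock (217,320).
- **Bundle of three:** shelf (229,229), not the stock (269,314).
- **Bundle of four:** shelf (266,224), not the stock (321,310) or the blue look-alike (177,114).
- **Bottle:** shelf (316,220), not the one in the caddy (380,296).

Next is one closer wrist look to refine these.

```bash
python3 - <<'E'
from h import *
import pickle
robot.move_pose([.55,-.21,.34],[180,0,180])
c=robot.get_calibration('wrist'); im=robot.grab_frame('wrist'); cv2.imwrite('pics/w1.png',im); pickle.dump(c,open('w1.pkl','wb'))
robot.pause(.2)
print(robot.observe()['time'],robot.observe()['tool_pos'])
cv2.imwrite('pics/w1big.png',cv2.resize(im,None,fx=1.42,fy=1.42,interpolation=cv2.INTER_CUBIC))
E
```

```text
2.0917 [ 0.54979851 -0.21055382  0.33989758]
```

View pics/w1big.png

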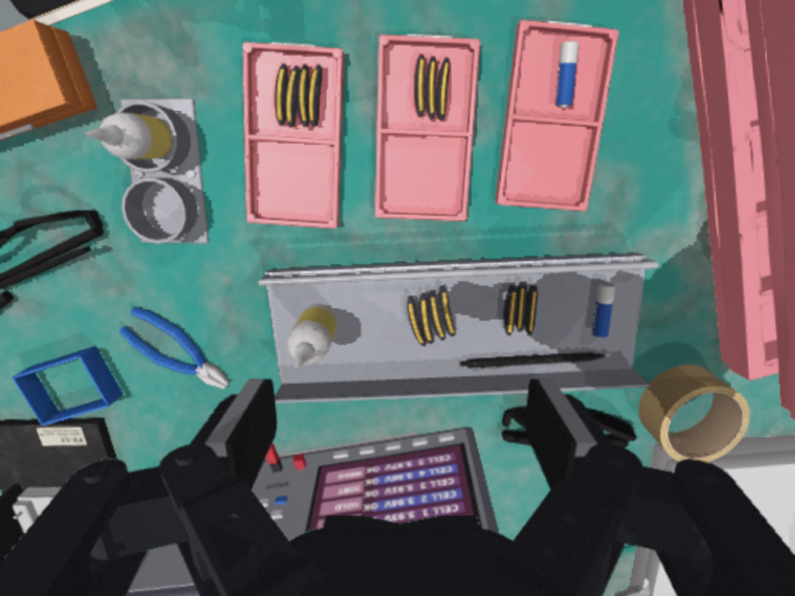

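The wrist view (scaled 1.42×) confirms the identities. The shelf holds four shells at (431,315), three at (520,309), the cell at (603,310) and the bottle at (312,335). The trays hold four, three and the cell from left to right, and the empty cup is at (162,207). I'll crop in closer.

```bash
python3 - <<'E'
import cv2
im=cv2.imread("pics/w1.png")
for n,(a,b,x,y) in dict(s=(175,285,180,470),t=(5,170,165,445),k=(60,180,65,155)).items():
    f=min(795/(y-x),595/(b-a),5); print(n,f)
    cv2.imwrite(f"pics/w1{n}.png",cv2.resize(im[a:b,x:y],None,fx=f,fy=f,interpolation=cv2.INTER_CUBIC))
E
```

```text
s 2.7413793103448274
t 2.8392857142857144
k 4.958333333333333
```

View pics/w1s.png

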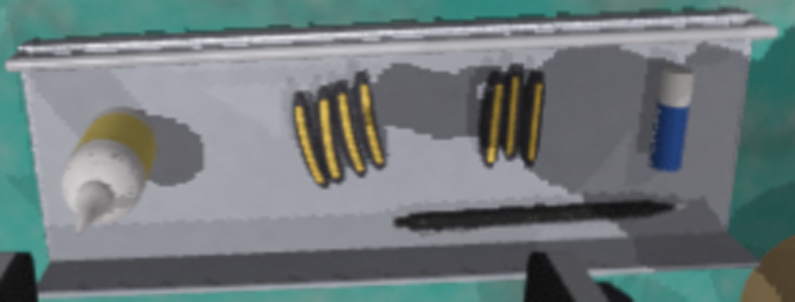

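View pics/w1t.png

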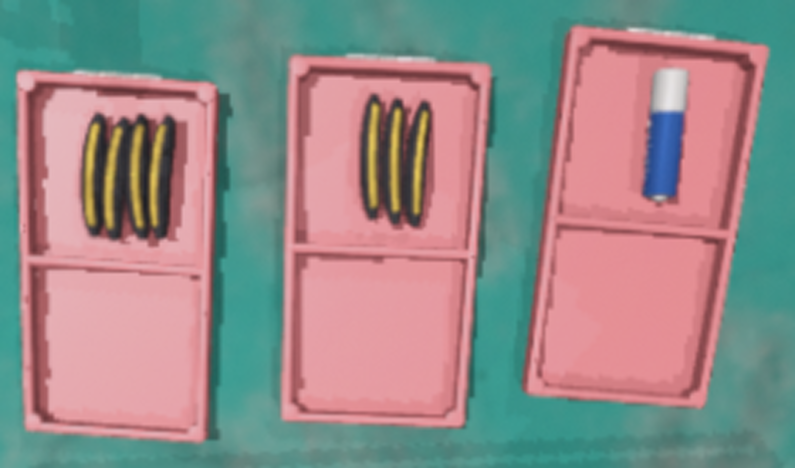

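View pics/w1k.png

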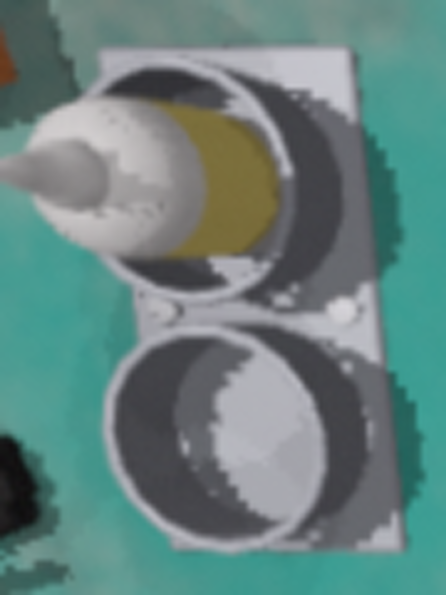

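```bash
cat > m.py <<'E'
from h import *
import pickle
np.set_printoptions(precision=4,suppress=True)
c=pickle.load(open('w1.pkl','rb'))
def X(l,f,x0,y0): return [(x0+(u+.5)/f-.5,y0+(v+.5)/f-.5) for u,v in l]
S=lambda l:X(l,2.7414,180,175)
T=lambda l:X(l,2.8393,165,5)
K=lambda l:X(l,4.9583,65,60)
def seg(n,P):
    P=P[:,:2]; d=(P[0::2]-P[1::2]); d*=np.sign(d[:,:1]); print(n,'mean',P.mean(0),'yaws',np.degrees(np.arctan2(d[:,1],d[:,0])),'len',np.linalg.norm(d,axis=1))
seg('four',px2w(c,S([(299,105),(323,182),(322,97),(337,180),(342,93),(361,172),(363,83),(379,163)]),.046))
seg('three',px2w(c,S([(499,85),(489,163),(516,75),(509,155),(538,75),(530,162)]),.046))
seg('cell',px2w(c,S([(678,68),(667.5,170)]),.0385))
print('bottle',px2w(c,S([(103,178)]),.105))
for n,l in dict(t4=[(18,72),(217,85),(206,440),(25,430)],t3=[(291,57),(491,64),(466,426),(283,420)],tc=[(569,27),(768,46),(703,406),(525,394)]).items():
    P=px2w(c,T(l),.014); far=P[2:].mean(0); near=P[:2].mean(0); d=far-near; L=np.linalg.norm(d); d/=L
    w=np.linalg.norm(P[0]-P[1]),np.linalg.norm(P[3]-P[2])
    print(n,'len',L,'w',w,'yaw',np.degrees(np.arctan2(d[1],d[0])),'bay',(P.mean(0)+d*.0355)[:2])
print('cup',px2w(c,K([(216,436)]),.033))
# overlays
def circ(p,z,r): a=np.linspace(0,2*np.pi,40); return np.c_[p[0]+r*np.cos(a),p[1]+r*np.sin(a),0*a+z]
ct=robot.get_calibration('top'); out=[]
for nm,cal,win in (('w1',c,(150,290,60,330)),('top0',ct,(195,320,290,410))):
    im=cv2.imread(f'pics/{nm}.png'); a,b,x,y=win; f=min(795/(y-x),595/(b-a)); 
    big=cv2.resize(im[a:b,x:y],None,fx=f,fy=f,interpolation=cv2.INTER_CUBIC)
    for P,col in ((circ(B:=(.6155,-.284),.03,.017),(0,0,255)),(circ(B,.108,.017),(0,0,255)),(circ((.5175,-.4225),.033,.026),(255,0,0)),(circ((.5175,-.4225),.006,.025),(255,0,255))):
        q=(w2px(cal,P)-[x,y]+.5)*f; cv2.polylines(big,[q.astype(int)],True,col,1)
    cv2.imwrite(f'pics/ov_{nm}.png',big)
E
python3 m.py
```

```text
four mean [ 0.6083 -0.1834] yaws [16.7547 10.5467 14.08   12.4507] len [0.0398 0.0416 0.04   0.0399]
three mean [ 0.601  -0.1043] yaws [-2.4637  0.1016  0.3258] len [0.0381 0.0388 0.0424]
cell mean [ 0.604  -0.0262] yaws [2.663] len [0.0511]
bottle [[ 0.6039 -0.281   0.105 ]]
t4 len 0.14606965445501524 w (np.float64(0.08138832850570345), np.float64(0.08224104267645352)) yaw -4.274650217804502 bay [ 0.4921 -0.3069]
t3 len 0.1467063053264305 w (np.float64(0.08101654954253405), np.float64(0.08245469464583093)) yaw -1.93204717581004 bay [ 0.4867 -0.1911]
tc len 0.14662270884213144 w (np.float64(0.0824530771641599), np.float64(0.08131067157219132)) yaw -3.8693999727408888 bay [ 0.4763 -0.0823]
cup [[ 0.5131 -0.4242  0.033 ]]
```

View pics/ov_w1.png

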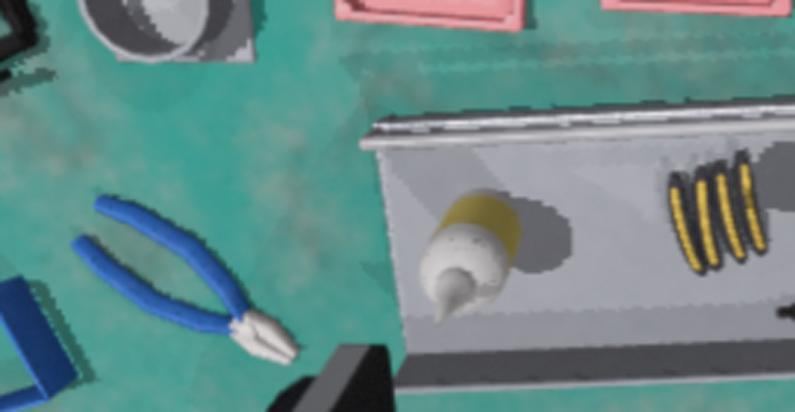

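View pics/ov_top0.png

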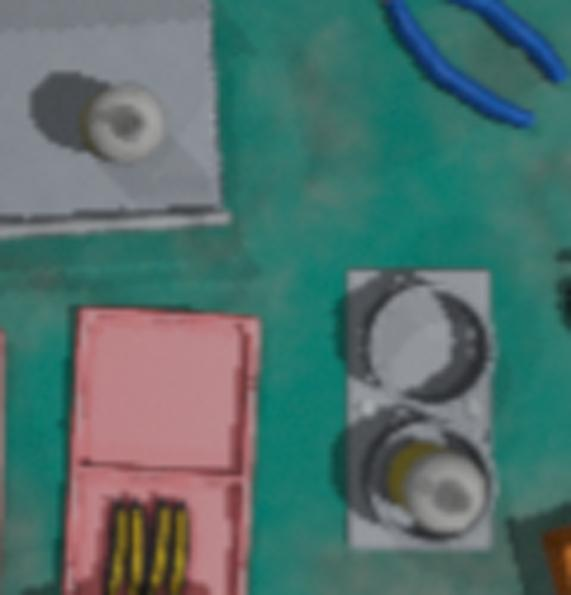

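```bash
sed -i 's/q.astype(int)/np.round(q).astype(np.int32)/; s/(150,290,60,330)/(125,265,60,260)/; s/(.5175,-.4225)/(.5155,-.4235)/g; s/(.6155,-.284)/(.612,-.2835)/' m.py; python3 m.py|grep -i nothing; python3 -c "
from h import *;import pickle
print(w2px(pickle.load(open('w1.pkl','rb')),[(.612,-.2835,.03)]), w2px(robot.get_calibration('top'),[(.612,-.2835,.03)]))"
```

```text
[[227.02736803 222.36490265]] [[312.44821551 222.76544865]]
```

View pics/ov_w1.png

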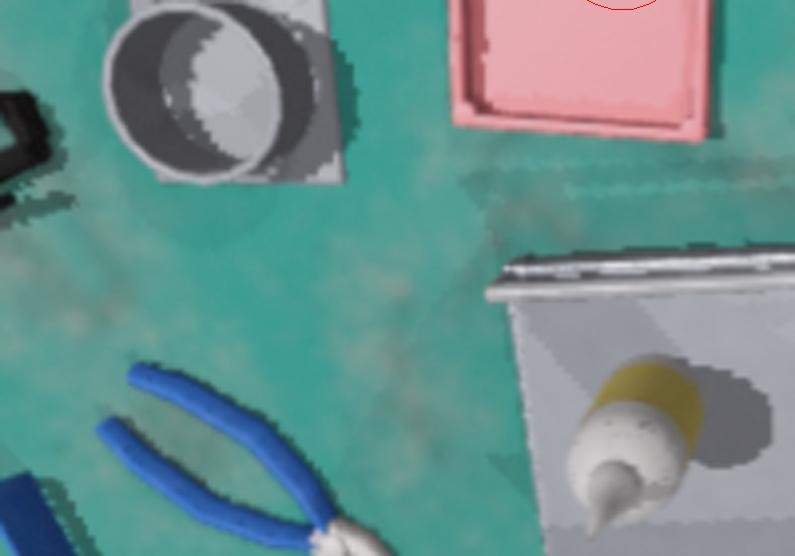

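```bash
cat >> m.py <<'E'
P=circ((.612,-.2835),.03,.017); print(P[:2],w2px(c,P)[:2],w2px(c,P[:1]), w2px(c,P[:3]))
E
python3 m.py|tail -8
```

```text
t3 len 0.1467063053264305 w (np.float64(0.08101654954253405), np.float64(0.08245469464583093)) yaw -1.93204717581004 bay [ 0.4867 -0.1911]
tc len 0.14662270884213144 w (np.float64(0.0824530771641599), np.float64(0.08131067157219132)) yaw -3.8693999727408888 bay [ 0.4763 -0.0823]
cup [[ 0.5131 -0.4242  0.033 ]]
[[ 0.629  -0.2835  0.03  ]
 [ 0.6288 -0.2808  0.03  ]] [[227.7566 234.3263]
 [229.7881 234.1733]] [[227.7566 234.3263]] [[227.7566 234.3263]
 [229.7881 234.1733]
 [231.7509 233.718 ]]
```

```bash
sed -i 's/-\[x,y\]/-[x,a]/' m.py; python3 m.py >/dev/null
```

```text
(no output)
```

View pics/ov_w1.png

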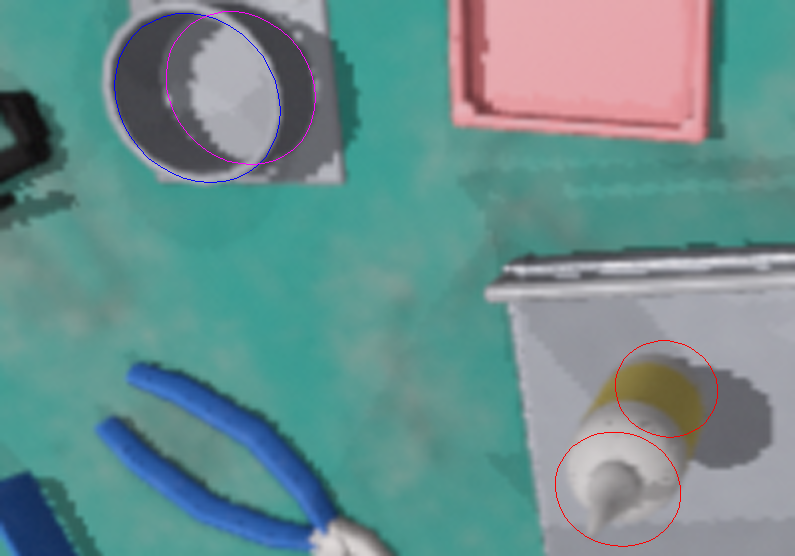

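View pics/ov_top0.png

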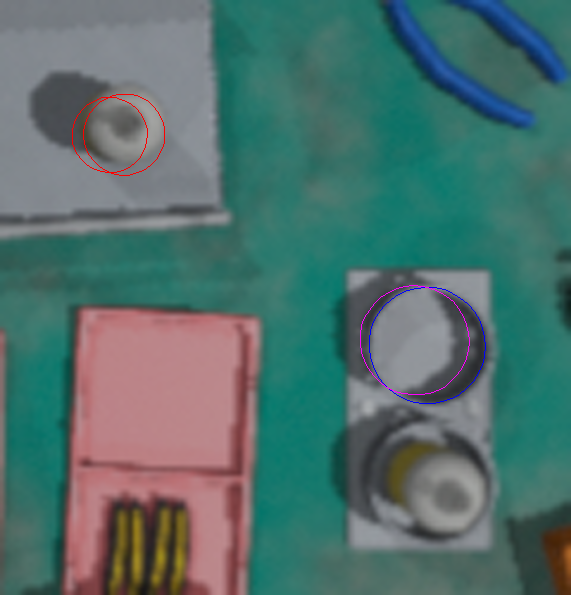

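The overlays put the bottle at about (0.6165, -0.2837) and the cup at about (0.515, -0.424). I'll start with the bundle of three.

```bash
cat >> h.py <<'E'
DOWN=lambda yaw:[180,0,180+yaw]
def st(tag):
    o=robot.observe(); print(tag,'t%.1f w%.4f z%.4f F%s'%(o['time'],o['gripper_width'],o['tool_pos'][2],np.round(o['ft_force'],1)))
def pick(x,y,yaw,z,opening,clear=.19):
    robot.set_gripper(opening)
    robot.move_pose([x,y,clear],DOWN(yaw)); st('over')
    if robot.line_to([x,y,z],vel=.12,guard=12): st('GUARD'); 
    robot.set_gripper(0.0); st('gripped')
    robot.line_to([x,y,clear],vel=.2); st('lifted')
def place(x,y,yaw,z,opening,clear=.19,pre=.02):
    robot.move_pose([x,y,clear],DOWN(yaw))
    robot.line_to([x,y,z+pre],vel=.18)
    if robot.line_to([x,y,z],vel=.05,guard=6): st('contact')
    st('down')
    robot.set_gripper(opening); st('released')
    robot.line_to([x,y,clear],vel=.2)
def snap(n,name='wrist'):
    im=robot.grab_frame(name); cv2.imwrite(f'pics/{n}.png',im)
E
python3 - <<'E'
from h import *
pick(.6025,-.104,-.3,.1036,.05)
snap('p3')
E
```

```text
over t3.3 w0.0500 z0.1915 F[ 0.3 -1.   1.2]
gripped t4.5 w0.0258 z0.1051 F[ 0.  -0.4  5.4]
lifted t5.1 w0.0263 z0.1895 F[ 0.5  0.2 -1.5]
```

View pics/p3.png

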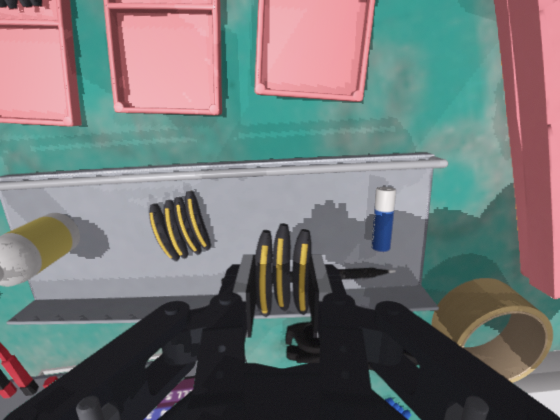

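The bundle of three is held between the pads, around (283,270). Next I place it.

```bash
python3 - <<'E'
from h import *
place(.4865,-.1917,-2.0,.0770,.042)
snap('pl3')
E
```

```text
contact t6.9 w0.0261 z0.0777 F[-1.3  0.3  5.5]
down t6.9 w0.0261 z0.0777 F[-1.3  0.3  5.5]
released t7.2 w0.0421 z0.0769 F[-0.2  0.   0.3]
```

View pics/pl3.png

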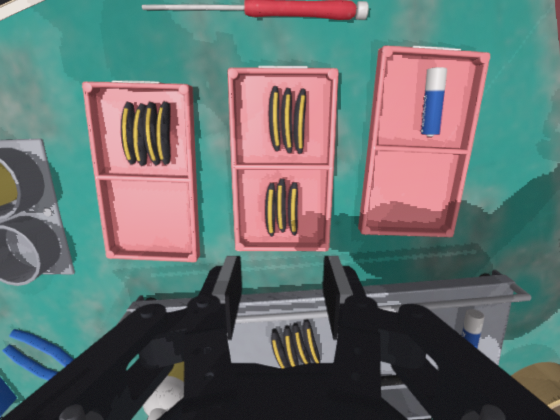

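The bundle of three lies flat in its far bay, at (282,207) against a bay middle of (282,207). Next is the bundle of four.

```bash
python3 - <<'E'
from h import *
pick(.609,-.184,11.5,.1036,.056)
if robot.observe()['gripper_width']>.02:
    place(.4915,-.3075,-4.0,.0770,.043)
    snap('pl4')
E
```

```text
over t8.8 w0.0562 z0.1892 F[0.  0.2 0.5]
gripped t10.0 w0.0354 z0.1053 F[-1.  -0.1  6.4]
lifted t10.6 w0.0356 z0.1896 F[ 0.6  0.1 -0.2]
contact t12.4 w0.0359 z0.0779 F[-0.4 -0.3  4.5]
down t12.4 w0.0359 z0.0779 F[-0.4 -0.3  4.5]
released t12.6 w0.0429 z0.0770 F[-0.1  0.1  0.2]
```

View pics/pl4.png

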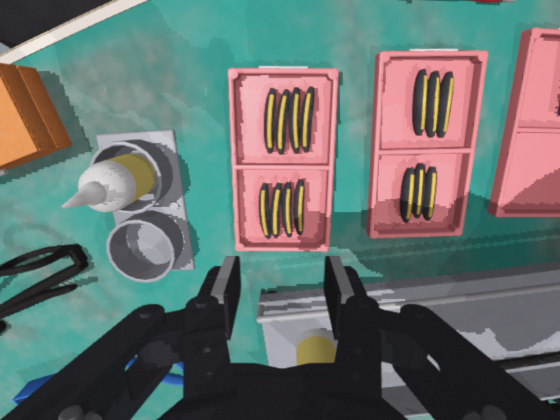

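The bundle of four is in its bay at (282,209), centred and lying along the tray. Next is the cell.

```bash
python3 - <<'E'
from h import *
pick(.604,-.0272,2,.1036,.034)
snap('pc')
if robot.observe()['gripper_width']>.008:
    place(.476,-.0822,-3.7,.0770,.03)
    snap('plc')
E
```

```text
over t14.8 w0.0341 z0.1899 F[-0.3  0.6  0.3]
GUARD t15.5 w0.0344 z0.1018 F[-1.9  0.9  7. ]
gripped t15.8 w0.0147 z0.1031 F[-1.1 -0.  12.1]
lifted t16.4 w0.0146 z0.1889 F[-0.1  0.6 -1. ]
contact t18.2 w0.0146 z0.0761 F[-0.9  0.3  6. ]
down t18.2 w0.0146 z0.0761 F[-0.9  0.3  6. ]
released t18.5 w0.0304 z0.0754 F[-0.1  0.3  0.2]
```

View pics/plc.png

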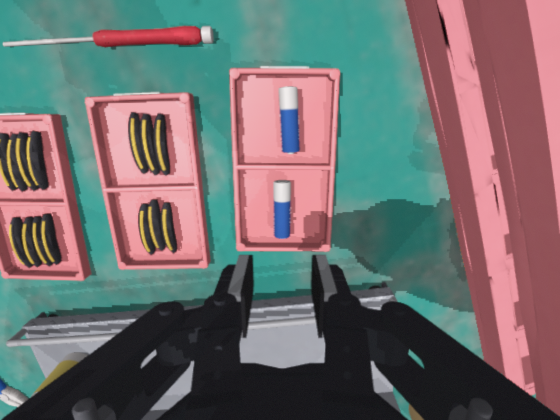

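The cell is in its bay at (282,209). Now the bottle.

```bash
python3 - <<'E'
from h import *
p=robot.observe()['tool_pos']; robot.line_to([p[0],p[1],.25],vel=.2)
robot.set_gripper(.064)
x,y=.6165,-.2837
robot.move_pose([x,y,.25],DOWN(0)); st('over')
g=robot.line_to([x,y,.146],vel=.08,guard=4); st('at %s'%g)
if not g:
    robot.set_gripper(0); st('grip')
    robot.line_to([x,y,.25],vel=.1); st('lift')
snap('pb'); snap('pbs','scene')
E
```

```text
over t21.1 w0.0641 z0.2502 F[-0.2 -0.   0.7]
at False t22.6 w0.0638 z0.1467 F[-0.3 -0.3  1.6]
grip t23.0 w0.0317 z0.1467 F[0.1 0.7 5. ]
lift t24.2 w0.0312 z0.2490 F[ 0.3 -0.2 -0.2]
```

View pics/pb.png

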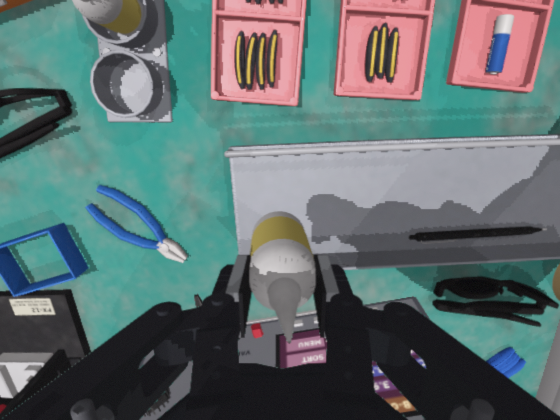

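View pics/pbs.png

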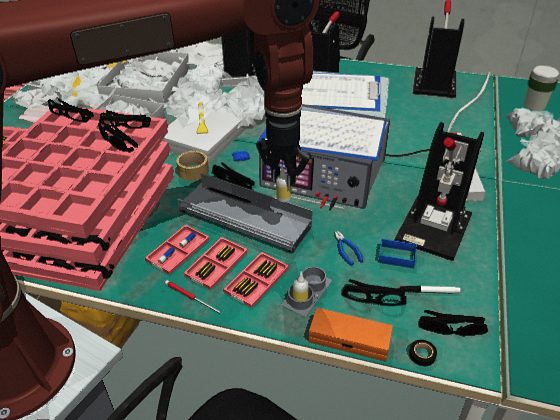

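The bottle is gripped upright, centred at (280,270). I'll lower it into the far cup.

```bash
python3 - <<'E'
from h import *
x,y=.515,-.424
robot.move_pose([x,y,.24],DOWN(0)); st('over'); snap('ob')
robot.line_to([x,y,.15],vel=.12); st('in')
g=robot.line_to([x,y,.1215],vel=.04,guard=5); st('down %s'%g)
snap('ob2','scene'); snap('ob3','top')
E
```

```text
over t25.0 w0.0317 z0.2398 F[ 0.1  0.8 -0.3]
in t26.0 w0.0311 z0.1510 F[-0.3  0.1  1.5]
down True t26.6 w0.0318 z0.1227 F[0.3 1.3 4.4]
```

```bash
python3 - <<'E'
import cv2,numpy as np
a=cv2.imread('pics/ob2.png')[220:340,230:390]; b=cv2.imread('pics/ob3.png')[230:340,310:450]
f=lambda i:cv2.resize(i,(400,300),interpolation=cv2.INTER_CUBIC)
cv2.imwrite('pics/ob4.png',np.hstack([f(a),f(b)]))
E
```

```text
(no output)
```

View pics/ob4.png

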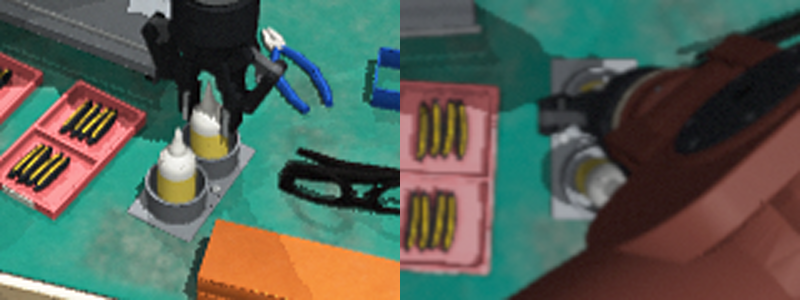

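Contact came at z = 0.1227, exactly the height expected for the cup floor, and the bottle is upright in the cup. I'll release it and check.

```bash
python3 - <<'E'
from h import *
x,y=.515,-.424
robot.set_gripper(.06); robot.pause(.3); st('rel')
robot.line_to([x,y,.25],vel=.1)
robot.move_pose([.55,-.3,.32],DOWN(0)); robot.pause(.3); st('up')
c=robot.get_calibration('wrist'); snap('f_w')
import pickle; pickle.dump(c,open('fw.pkl','wb'))
im=cv2.imread('pics/f_w.png'); cv2.imwrite('pics/f_w2.png',cv2.resize(im[:300],None,fx=1.42,fy=1.42,interpolation=cv2.INTER_CUBIC))
E
```

```text
rel t27.4 w0.0602 z0.1221 F[-0.2 -0.6 -0. ]
up t29.8 w0.0601 z0.3191 F[0.3 0.4 0.4]
```

View pics/f_w2.png

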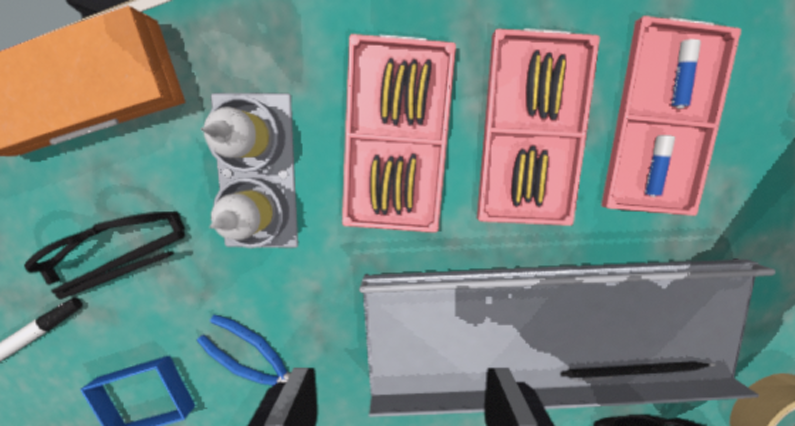

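All four parts are placed. In the scaled picture:
- **Bundle of four:** (393,184), bay middle about (393,183).
- **Bundle of three:** (530,176), mid-bay.
- **Cell:** (659,166), bay middle about (657,166), parallel to the tray.
- **Bottle:** upright in the far cup at (245,215).

The shelf is empty but for the pen, so I'm handing in.

```bash
python3 - <<'E'
from h import *
robot.job_done(); st('done')
E
```

```text
the job is handed in; nothing more can be done
the job is handed in; nothing more can be done
```

I moved all four parts off the returns shelf and handed the job in at about 30 s of the 93 s allowed; no verdict is reported. The bundle of three, the bundle of four and the cell went into the far bays of their own trays, and the bottle went upright into the empty caddy cup.

- **Last checks:** The final wrist picture shows all three tray parts within about 2 pixels of their bay middles and lying along their trays. The bottle stands upright in its cup, and contact came at the height expected for the cup floor. The shelf holds only the pen, and the gripper was clear of everything with forces near zero.
- **Disagreements:** The first estimates of the bottle's x from the two cameras differed by about 12 mm, so I corrected it with a reprojection overlay before grasping. A light force guard (12 N) tripped as the gripper came down for the cell. The grasp and placing that followed were normal.

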